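# Clear the toppled bottle and click the hatcher door shut

## Task

A white dropper bottle has toppled out of its row and lies in the way of the glass door of the small cabinet hatcher. Stand it upright again in its gap between the amber bottle and the salve tin, close against the aluminium rail, and let go; then push the door shut until its spring catch clicks and holds it fully home. The catch is stiff and the hatcher light, with eggs inside: feel for the click and press no further, so that the hatcher is never shoved along the bench, and leave the other things standing where they are.

Things in the scene. Friction and masses are not known exactly. Their poses are not given: they have to be found in the camera images.
- hatcher: White cabinet incubator, 170 deep (x) x 210 wide (y) x 195 mm high, 3 kg, loose on rubber feet: its door catch gives at about 12 N, the hatcher itself starts to slide at about 20 N. A controller box on the rear of the roof reaches 217 mm. Origin: centre of its underside; its own -x is the open front, +y its left (hinge) side.
- hatcher_door (a joint): Angle of the glazed white door (204 wide, 14 thick, 17 to 190 mm above the bench), rad: 0 fully shut, 1.57 straight out. It swings freely to about 0.06, where its strike (185 mm from the hinge, 172 mm high) meets two spring rollers; pressed on it snaps through to 0 and stays. Let go too early it springs back to 0.05 or more.
- door_hinge (a point): Point on the door's vertical hinge axis, 175 mm above the bench, at the hatcher's front left corner (85 mm ahead of and 105 mm left of its centre); the door's outer face lies 14 mm out from this axis.
- door_push (a point): Point on the door's outer face, 150 mm from the hinge line and 175 mm above the bench (15 mm below its top edge); turns with the door. Its -x is the outward normal of that face (push along its +x), its -y runs from the hinge to the free edge. A black edge pull stands 14 mm out of the face at 198 mm from the hinge, 72 to 148 mm high.
- bottle: White dropper bottle, 36 mm diameter body up to 76 mm, narrow nozzle (22 mm at its foot) up to 109 mm, 70 g. Origin: centre of its underside; its own z runs from base to nozzle. At the start it lies on its side (axis 18 mm up) before the open hatcher, its nozzle away from the hatcher.
- bottle_shoulder (a point): Point on the bottle's axis, 62 mm from its base, on the 36 mm thick body just below the shoulder: a place to pinch.
- rail: Aluminium angle screwed to the bench, 205 mm long, 28 mm high. Origin: middle of its upright face at bench level; its x runs along the face, its y points square out of the face to the row's side. The bottles stand in a row along the face; the gap of the toppled bottle is at x = 0; standing against the face the bottle's centre is at y = 18 mm.
- amber_bottle: Amber bottle with black dropper, 33 mm diameter, 102 mm high, standing in the row about 78 mm from the gap's middle, on either side. Origin: centre of its underside.
- salve: Flat round salve tin, white with a tan lid, 62 mm wide, 35 mm high, standing in the row about 78 mm from the gap's middle, on the other side. Origin: centre of its underside.
- dish: Blue dish of screws, 70 x 95 x 18 mm, a bystander. Origin: centre of its underside.
- meter: Small white thermometer lying flat, 50 x 62 x 18 mm, a bystander. Origin: centre of its underside.
There are look-alikes about, which are no part of the job. What is shaped like the salve but blue is not meant.

How it is judged:
On the way, in this order (a step that is already met when the one before it is completed fails the run):
1. the dropper bottle stands by itself, upright in its gap against the rail (angle between bottle's own z axis and vertical below 0.12 rad and y of bottle in the frame of rail between 0.012 and 0.055 m and x of bottle in the frame of rail between -0.045 and 0.045 m and height (world z) of bottle below 0.006 m and linear speed of bottle below 0.03 m/s and contact force between each of the arm, the fingers and bottle below 0.2 N), for 0.3 s.
2. the door has snapped fully home (value of joint hatcher_door below 0.02 rad), for 0.2 s.
At the end, for the whole second after the job is handed in: The dropper bottle stands upright (within 7 degrees), released and at rest on the bench, its centre 12 to 55 mm out from the rail's face and within 45 mm of the gap's middle; the hatcher door is snapped home (joint below 0.02 rad) and stays so; the amber bottle and the salve tin stand (all of step 1 and value of joint hatcher_door below 0.02 rad and angle between each of amber_bottle, salve's own z axis and vertical below 0.15 rad); the robot touches nothing.
It fails at once if the hatcher was shoved more than 5 mm (distance of hatcher from where it was at the start of the episode above 0.005 m).
It fails at once if the amber bottle or the salve tin was tipped or pushed more than 40 mm (angle between any of amber_bottle, salve's own z axis and vertical above 0.5 rad or distance of any of amber_bottle, salve from where it was at the start of the episode above 0.04 m).
It fails at once if the dish or the thermometer was pushed more than 40 mm (distance of any of dish, meter from where it was at the start of the episode above 0.04 m).
It also fails if it takes over 61 s, if anything falls off the work surface, if the arm or the gripper's body presses on something with over 40 N, if the wrist force passes 120 N, or if a joint passes its speed limit or range.

## Robot

A 6-joint arm with a two-finger parallel gripper is mounted at the origin on a cart in front of the work surface, level with it; the furniture and walls round the work are solid. World frame = base frame: x ahead of the robot, y to its left, z up, the work surface at z = 0. Lengths are in m, angles in rad, forces in N, time in s.
With the tool pointing down it reaches from about 0.425 to 0.95 m from the base axis. Payload 3.5 kg.
Tool frame: the origin (TCP) lies at the very end of the fingers, on their centre line; the grasp point (between the pads) lies 19 mm behind it (ctrl.pinch_z is the distance from the TCP to the grasp point, in m); z points along the fingers, y is the line along which they close (so a half turn about z gives the same grasp; the last joint's range is limited). The gripper opens to 85 mm and grips with 20 to 120 N. Pads are 22 mm wide; open, the fingers measure 114 mm over their backs; the gripper's body (76 mm by 85 mm) begins 54 mm behind the grasp point. The pads swing forward as they close: fully open they stand 13 mm farther back than shut.
Start: joints at [-1.299, 0.286, 1.577, -0, 1.279, -0.15], TCP at [0.276, -0.616, 0.231] pointing down, gripper open.
Joint ranges: [-2.77, 2.77], [-0.9, 2.22], [0.21, 2.48], [-1.53, 4.67], [0.24, 2.81], [-2.84, 2.84]. Speed limits (rad/s): [2.79, 2.79, 3.14, 3.14, 3.14, 3.14].

## Interface

Orientations are given as a unit quaternion [x, y, z, w].
In Python, from plant import ctrl gives the robot as it stands. The module is installed in compiled form; this text tells all that it offers.
- The arm moves only by the shell command python3 -m crank 'ROWS' [OPENING] [FORCE]. ROWS is JSON, a list of rows, each a list of 6 numbers: the shift along the tool's x, y, z in cm, then the turn, a rotation vector about the tool's x, y, z in rad. In form: [[tx, ty, tz, rx, ry, rz], ...]. A call has 1 to 10 rows; each row is the pose to reach, as a shift and turn from the pose commanded when the call began, along the tool's axes at that moment; what a row does not reach only later rows make up. A row lasts 1/10 s, in which the tool goes at most 50 mm and 8.59 degrees, less where a joint would pass 70% of its speed; a pose out of reach is approached as far as the arm can. A call with a gripper value outside its range is refused whole. OPENING is the opening, from 0 (shut) to 1 (fully open), set as the call begins (- or left out, the last holds). The fingers move at their own pace and stop on an object; FORCE is the grip in N (left out, the last holds). Time passes only in rows, so rows that repeat a pose let the fingers close. It gives the time, the measured TCP pose, the force, the opening and the grip force at its end, in the units of the state.
- ctrl.get_state(): the state, without advancing time (a new reading comes with each control period).
- ctrl.read_camera(name): name is "scene" or "top" or "wrist"; returns (picture, depth): 420x560x3 uint8, blue, green, red; 420x560 float32, m along the optical axis (not along the pixel's ray), 0 where there is no reading.
- ctrl.camera_info(name): a dict with "K" (3x3 intrinsics, pixels), "origin" and "orientation" of the camera in the world. Camera axes: x right, y down, z forward; pixel columns grow to the right and rows downward; lengths in m; the calibration is good to about 2 mm. A picture is of the moment at which its call begins: read the wrist's pose just before it. camera_info takes no time and is no camera call; for the wrist camera it gives the pose at the moment of the call.
- ctrl.sign_off(): hands the job in; it is judged then, once.
The state is a dict: "time": time; "qpos": joint angles; "dq": joint speeds; "joint_efforts": joint torques, N m; "eef_pos": TCP position; "tcp_rot": TCP orientation; "contact_force": force on the tool from outside, world axes, zero at the start; "wrist_torque": the same for the moment, N m; "opening": opening from 0.0 (shut) to 1.0 (fully open); "finger_force": force on a finger pad.
Only numpy, scipy, OpenCV 4.12 (cv2) and the standard library are available. Lean on these libraries where they do the work, as an engineer would, in place of code of your own. Each camera call takes 0.05 s, during which the arm holds its last target. There are 200 camera calls.

## Working session

There is one attempt and no reset: what is moved stays moved. The work goes in short steps, Python scripts to look and compute and a shell command to move; the robot and the scene stay as the last step left them, time stands still between calls to the robot, and variables do not carry over. Pictures are saved under pics/ and viewed, at most 10 in all, crops included, and the job is handed in when it is done.

```bash
mkdir -p pics; cat > h.py <<'E'
import numpy as np, cv2
from plant import ctrl
from scipy.spatial.transform import Rotation as R
def grab(n):
    i=ctrl.camera_info(n); p,d=ctrl.read_camera(n); return p,d,i
def cloud(d,i):
    K=np.array(i["K"]); v,u=np.mgrid[:d.shape[0],:d.shape[1]]
    c=np.stack([(u-K[0,2])/K[0,0]*d,(v-K[1,2])/K[1,1]*d,d],-1)
    o=i["orientation"]; M=R.from_quat(o).as_matrix() if np.size(o)==4 else np.array(o)
    return c@M.T+np.array(i["origin"])
E
python3 - <<'E'
from h import *
for n in("top","scene"):
    p,d,i=grab(n); cv2.imwrite(f"pics/{n}0.png",p); np.savez(f"{n}0.npz",p=p,c=cloud(d,i),d=d); print(n,i)
print(ctrl.get_state())
E
```

```text
top {'K': array([[418.33179025,   0.        , 283.00689475],
       [  0.        , 418.33179025, 212.13739107],
       [  0.        ,   0.        ,   1.        ]]), 'origin': array([0.36939438, 0.05075802, 1.1838306 ]), 'orientation': array([-0.69837129,  0.70983746, -0.05680963,  0.0719791 ])}
scene {'K': array([[390.28307301,   0.        , 276.12921129],
       [  0.        , 390.28307301, 206.18512582],
       [  0.        ,   0.        ,   1.        ]]), 'origin': array([-0.15593909,  0.7215577 ,  0.64092287]), 'orientation': array([-0.34562686,  0.78098725, -0.47870321,  0.20357856])}
{'time': 0.1, 'qpos': array([-1.29901302e+00,  2.87130766e-01,  1.57804744e+00,  3.80608466e-05,
        1.27863624e+00, -1.49989733e-01]), 'dq': array([ 0.00154613, -0.00200921, -0.00178858, -0.00017569,  0.00109525,
        0.00059551]), 'joint_efforts': array([ 3.83660090e-04, -4.07297802e+01, -2.93699169e+01, -1.64030121e-04,
        3.42660234e-03,  1.46189177e-05]), 'eef_pos': array([ 0.27620719, -0.61523463,  0.2300406 ]), 'tcp_rot': array([ 9.77846275e-01,  2.09321351e-01, -4.94240646e-05, -1.10994542e-03]), 'contact_force': array([ 0.24701825, -0.10512329,  0.85184515]), 'wrist_torque': array([-0.02819407, -0.03529119,  0.02093186]), 'finger_force': 0.0, 'opening': 0.9988850338503088}
```

View pics/top0.png

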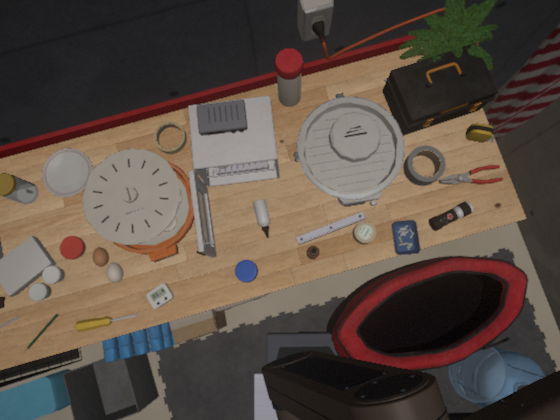

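View pics/scene0.png

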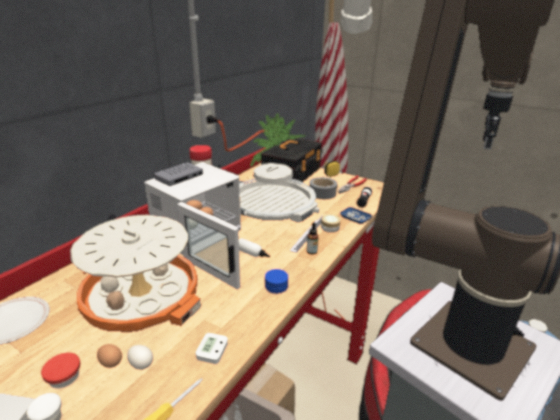

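The top view shows:
- The hatcher is at (235,135), with its door standing straight out at about (205,210).
- The white bottle lies at (262,212), with its nozzle at (266,235).
- The rail is at (332,228), the amber bottle at (313,252) and the salve at (364,232). The gap is therefore near (339,242).
- The blue dish is at (405,236) and the meter at (159,295).

Look-alikes: the blue tin at (246,271) is blue, so it isn't the salve. The dark bottle at (450,215) is lying down and outside the row, so it isn't the amber bottle. The white lids at (52,274) and (38,291) aren't in the row.

I'll confirm this in one crop and measure.

```bash
python3 - <<'E'
from h import *
z=np.load("top0.npz"); p,c=z["p"],z["c"]
cv2.imwrite("pics/crop.png",cv2.resize(p[160:290,180:430],None,fx=3.2,fy=3.2,interpolation=cv2.INTER_CUBIC))
hsv=cv2.cvtColor(p,cv2.COLOR_BGR2HSV)
def reg(name,x0,x1,y0,y1,z0,z1):
    s=c[y0:y1,x0:x1].reshape(-1,3); q=hsv[y0:y1,x0:x1].reshape(-1,3)
    m=(s[:,2]>z0)&(s[:,2]<z1); s=s[m]
    r=cv2.minAreaRect((s[:,:2]*1000).astype(np.float32)); b=cv2.boxPoints(r)
    print(name,len(s),"rect c",np.round(r[0]),"size",np.round(r[1]),"box",np.round(b).tolist(),"z",np.round(np.percentile(s[:,2],[5,50,95]),3))
reg("bench",270,295,255,270,-1,1)
reg("bottle",250,277,195,242,.010,.06)
reg("bottletop",250,277,195,242,.026,.06)
reg("rail",294,368,210,246,.018,.034)
reg("amber",303,325,240,264,.05,.13)
reg("salve",352,378,220,246,.028,.045)
reg("hatch roof",180,285,90,190,.185,.2)
reg("door",185,222,165,260,.12,.21)
E
```

```text
bench 374 rect c [445.  80.] size [68. 40.] box [[425.0, 46.0], [465.0, 45.0], [466.0, 113.0], [426.0, 114.0]] z [-0.004  0.     0.004]
bottle 389 rect c [566. 130.] size [108.  36.] box [[510.0, 135.0], [518.0, 101.0], [623.0, 126.0], [615.0, 160.0]] z [0.021 0.031 0.037]
bottletop 294 rect c [574. 132.] size [92. 33.] box [[526.0, 138.0], [533.0, 107.0], [622.0, 126.0], [615.0, 158.0]] z [0.027 0.033 0.038]
rail 221 rect c [529. -66.] size [188.  74.] box [[491.0, -160.0], [565.0, -160.0], [566.0, 28.0], [493.0, 28.0]] z [0.02  0.029 0.034]
amber 123 rect c [468.  -6.] size [32. 32.] box [[449.0, 6.0], [456.0, -25.0], [487.0, -18.0], [479.0, 13.0]] z [0.056 0.065 0.099]
salve 379 rect c [ 522. -152.] size [59. 62.] box [[486.0, -175.0], [547.0, -187.0], [559.0, -130.0], [498.0, -117.0]] z [0.031 0.035 0.038]
hatch roof 3973 rect c [734. 199.] size [221. 223.] box [[613.0, 299.0], [635.0, 77.0], [855.0, 99.0], [833.0, 320.0]] z [0.191 0.195 0.198]
door 938 rect c [572. 270.] size [ 79. 223.] box [[457.0, 241.0], [679.0, 221.0], [686.0, 300.0], [464.0, 319.0]] z [0.127 0.188 0.194]
```

View pics/crop.png

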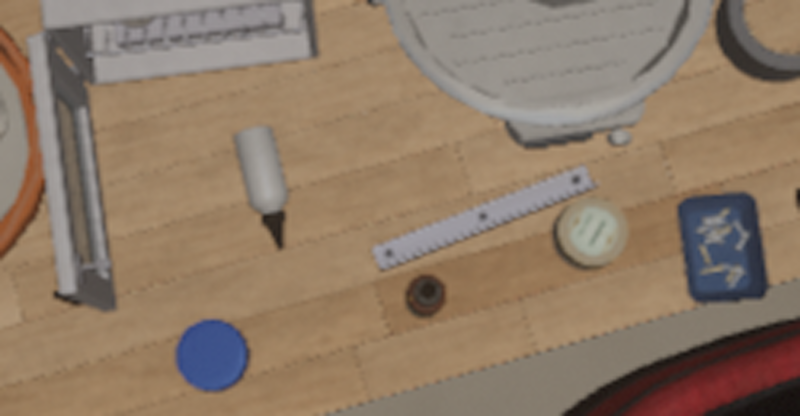

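The crop confirms the bottle at crop (262,170) with its nozzle at (275,235). It also shows the rail from (380,258) to (590,178), the amber bottle at (425,295) and the tan-lidded salve at (592,232). Next I'll refine the rail, bottle and hatcher positions and work out the first shift.

```bash
python3 - <<'E'
from h import *
z=np.load("top0.npz"); p,c,d=z["p"],z["c"],z["d"]
hsv=cv2.cvtColor(p,cv2.COLOR_BGR2HSV)
i=ctrl.camera_info("top");K=np.array(i["K"]);M=R.from_quat(i["orientation"]).as_matrix();o=i["origin"]
def ray(uv,zz):
    r=np.c_[(uv-K[[0,1],[2,2]])/K[0,0],np.ones(len(uv))]@M.T
    return (o+r*((zz-o[2])/r[:,2])[:,None])[:,:2]*1000
def blob(x0,x1,y0,y1,m):
    q=np.zeros(m.shape,np.uint8);q[y0:y1,x0:x1]=m[y0:y1,x0:x1]
    n,l,s,_=cv2.connectedComponentsWithStats(q);k=1+s[1:,4].argmax();v,u=np.nonzero(l==k);return np.c_[u,v].astype(float)
low=(hsv[...,1]<50)&(hsv[...,2]>110)
for nm,b,zz in(("rail",(292,370,208,248),.028),("bottle",(248,280,192,232),.018)):
    pts=ray(blob(*b,low.astype(np.uint8)),zz);r=cv2.minAreaRect(pts.astype(np.float32))
    print(nm,np.round(r[0],1),np.round(r[1],1),np.round(cv2.boxPoints(r),1).tolist())
s=c[(abs(c[...,2]-.195)<.006)&(c[...,0]>.6)&(c[...,1]>.05)&(c[...,1]<.35)][:,:2]*1000
h=cv2.convexHull(s.astype(np.float32))[:,0];print("hull",np.round(cv2.approxPolyDP(h[:,None],8,True)[:,0]).tolist())
u=c[185:262,185:225].reshape(-1,3);u=u[abs(u[:,2]-.190)<.006][:,:2]*1000
r=cv2.minAreaRect(u.astype(np.float32));print("door",len(u),np.round(cv2.boxPoints(r)).tolist())
E
```

```text
rail [537.2 -57.4] [ 22.2 201.4] [[491.70001220703125, 33.099998474121094], [561.7999877929688, -155.6999969482422], [582.5999755859375, -148.0], [512.5, 40.900001525878906]]
bottle [584.5 135.7] [77.2 34.4] [[542.9000244140625, 143.3000030517578], [551.0999755859375, 109.80000305175781], [626.0999755859375, 128.10000610351562], [618.0, 161.5]]
hull [[1021.0, 51.0], [941.0, 350.0], [602.0, 293.0], [686.0, 84.0], [907.0, 50.0]]
door 409 [[459.0, 274.0], [461.0, 259.0], [628.0, 285.0], [625.0, 299.0]]
```

```bash
python3 -m crank '[[25,-28.5,0,0,0,0],[25,-28.5,0,0,0,0],[25,-28.5,0,0,0,0],[25,-28.5,0,0,0,0],[25,-28.5,0,0,0,0],[25,-28.5,0,0,0,0],[25,-28.5,0,0,0,0],[25,-28.5,0,0,0,0]]' 1; python3 -m crank '[[25,-28.5,0,0,0,0.19],[25,-28.5,0,0,0,0.19],[25,-28.5,0,0,0,0.19],[25,-28.5,0,0,0,0.19],[25,-28.5,0,0,0,0.19],[25,-28.5,0,0,0,0.19],[25,-28.5,0,0,0,0.19],[25,-28.5,0,0,0,0.19],[25,-28.5,0,0,0,0.19]]'; python3 -c "
from h import *
s=ctrl.get_state();print(s['qpos'],s['eef_pos'],R.from_quat(s['tcp_rot']).as_matrix().round(3))"
```

```text
time: 0.9
eef_pos: [0.3879, -0.2501, 0.2307]
tcp_rot: [0.978, 0.21, -0.0, -0.001]
contact_force: [-0.3, -1.7, -1.1]
opening: 1.002
finger_force: 0.0
time: 1.8
eef_pos: [0.4993, 0.1125, 0.2309]
tcp_rot: [0.993, 0.118, -0.0, -0.001]
contact_force: [0.2, -0.1, 0.8]
opening: 0.998
finger_force: 0.0
[ 2.26836013e-02 -7.74745426e-02  1.97229954e+00  1.12379256e-03
  1.24740488e+00  1.35599003e+00] [0.49927917 0.11251906 0.23086615] [[ 0.972  0.235 -0.001]
 [ 0.235 -0.972  0.001]
 [-0.    -0.001 -1.   ]]
```

```bash
python3 -m crank '[[0,0,6,0,0.785,0],[0,0,6,0,0.785,0],[0,0,6,0,0.785,0],[0,0,6,0,0.785,0],[0,0,6,0,0.785,0],[0,0,6,0,0.785,0],[0,0,6,0,0.785,0],[0,0,6,0,0.785,0]]' 0.75; python3 - <<'E'
from h import *
s=ctrl.get_state();print(s['qpos'],s['eef_pos'],R.from_quat(s['tcp_rot']).as_matrix().round(3))
p,d,i=grab("wrist");cv2.imwrite("pics/w1.png",p);np.savez("w1.npz",p=p,c=cloud(d,i),d=d)
E
```

```text
time: 2.6
eef_pos: [0.4989, 0.1084, 0.1711]
tcp_rot: [0.918, 0.107, 0.379, -0.044]
contact_force: [0.2, 0.6, -0.2]
opening: 0.75
finger_force: 0.0
[-0.1012997  -0.3871561   2.47889045  0.68389665  0.37294796  0.68160385] [0.49889365 0.10839583 0.17110026] [[ 0.69   0.229  0.687]
 [ 0.162 -0.973  0.162]
 [ 0.706  0.    -0.708]]
```

View pics/w1.png

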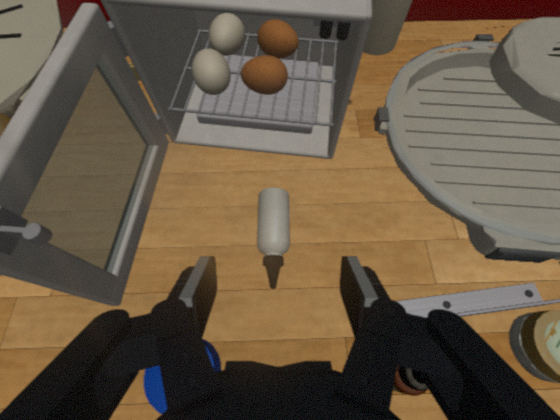

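The wrist view shows the bottle at (273,222), nozzle tip at (274,288), centred between the fingers and aligned with the tool's x. I'll measure it from this view.

```bash
python3 - <<'E'
from h import *
z=np.load("w1.npz");c=z["c"][182:262,250:300].reshape(-1,3);c=c[(c[:,2]>.012)&(c[:,2]<.06)]
r=cv2.minAreaRect((c[:,:2]*1000).astype(np.float32));print(np.round(cv2.boxPoints(r),1).tolist(),np.percentile(c[:,2],[5,50,95]).round(3))
s=ctrl.get_state();M=R.from_quat(s['tcp_rot']).as_matrix()
b=np.array([.620,.144]);a=np.array([-.9715,-.237])
for t in ([.573,.132,.0125],):print("shift cm",(M.T@(np.array(t)-s['eef_pos'])*100).round(2))
E
```

```text
[[533.5, 140.89999389648438], [541.7000122070312, 105.69999694824219], [623.5, 124.9000015258789], [615.2999877929688, 160.0]] [0.023 0.033 0.037]
shift cm [-5.71 -0.59 16.7 ]
```

```bash
python3 -m crank '[[-5.7,-0.5,4,0,0,0],[-5.7,-0.5,4,0,0,0],[-5.7,-0.5,8,0,0,0],[-5.7,-0.5,12,0,0,0],[-5.7,-0.5,14,0,0,0],[-5.7,-0.5,15.5,0,0,0],[-5.7,-0.5,16.5,0,0,0],[-5.7,-0.5,16.5,0,0,0],[-5.7,-0.5,16.5,0,0,0]]'; python3 - <<'E'
from h import *
s=ctrl.get_state();print(s['qpos'],s['eef_pos'],R.from_quat(s['tcp_rot']).as_matrix().round(3))
E
```

```text
time: 3.55
eef_pos: [0.5724, 0.1317, 0.0123]
tcp_rot: [0.918, 0.107, 0.378, -0.045]
contact_force: [-0.6, 1.0, -0.0]
opening: 0.751
finger_force: 0.0
[-0.0246195   0.21155766  2.33025038  2.30274865  0.24454265 -0.93067237] [0.57242337 0.13174764 0.01232714] [[ 0.691  0.231  0.685]
 [ 0.163 -0.973  0.163]
 [ 0.705 -0.001 -0.71 ]]
```

```bash
python3 -m crank '[[0,0,0,0,0,0],[0,0,0,0,0,0],[0,0,0,0,0,0],[0,0,0,0,0,0],[0,0,0,0,0,0],[0,0,0,0,0,0],[0,0,0,0,0,0]]' 0.2 40; python3 -m crank '[[6,0,-6,0,0,0],[6,0,-6,0,0,0],[6,0,-6,0,0,0],[6,0,-6,0,0,0]]';  python3 - <<'E'
from h import *
s=ctrl.get_state();print(s['qpos'],s['eef_pos'],R.from_quat(s['tcp_rot']).as_matrix().round(3))
E
```

```text
time: 4.25
eef_pos: [0.5726, 0.1313, 0.015]
tcp_rot: [0.917, 0.107, 0.381, -0.044]
contact_force: [-4.1, -1.0, 5.4]
opening: 0.397
finger_force: 40.5
time: 4.65
eef_pos: [0.572, 0.1249, 0.0915]
tcp_rot: [0.917, 0.113, 0.379, -0.059]
contact_force: [-0.2, 0.6, -1.0]
opening: 0.397
finger_force: 40.2
[-0.06015368  0.00599101  2.34097046  1.4191574   0.23824338 -0.05443135] [0.57195567 0.12490009 0.09147244] [[ 0.688  0.251  0.681]
 [ 0.162 -0.968  0.193]
 [ 0.708 -0.022 -0.706]]
```

```bash
cat > kin.py <<'E'
from h import *
from scipy.optimize import least_squares
D=[([-1.29901,.28713,1.57805,0,1.27864,-.14999],[.27621,-.61523,.23004]),
([.02268,-.07747,1.9723,.00112,1.2474,1.35599],[.49928,.11252,.23087]),
([-.1013,-.38716,2.47889,.6839,.37295,.6816],[.49889,.1084,.1711]),
([-.02462,.21156,2.33025,2.30275,.24454,-.93067],[.57242,.13175,.01233]),
([-.06015,.00599,2.34097,1.41916,.23824,-.05443],[.57196,.1249,.09147])]
E=lambda s,a:R.from_euler(s,a).as_matrix()
def chain(q):
    A=E('z',q[0]);B=A@E('y',q[1]);C=B@E('y',q[2]);T=C@E('z',q[3])@E('y',q[4])@E('z',q[5]);return A,B,C,T
def cols(q):
    A,B,C,T=chain(q);return np.c_[A,B[:,2],C[:,0],C[:,2],T[:,2]]
W=np.vstack([cols(q) for q,_ in D]);y=np.hstack([p for _,p in D])
v,*_=np.linalg.lstsq(W,y,rcond=None)
res=W@v-y
lo=np.array([-2.77,-.9,.21,-1.53,.24,-2.84]);hi=np.array([2.77,2.22,2.48,4.67,2.81,2.84])
def ik(p,M,q0):
    f=lambda q:np.r_[(cols(q)@v-p)*10,R.from_matrix(chain(q)[3].T@M).as_rotvec(),(np.array(q)-q0)*1e-4]
    r=least_squares(f,np.clip(q0,lo+.01,hi-.01),bounds=(lo,hi));return r.x,np.abs(r.fun[:6]).max()
E
python3 - <<'E'
from kin import *
print(v.round(3),abs(res).max())
s=ctrl.get_state();print(R.from_matrix(chain(s['qpos'])[3].T@R.from_quat(s['tcp_rot']).as_matrix()).as_rotvec().round(3))
pin=np.array([.4996,-.0745,.075])
for psi in range(-120,121,30):
    h=np.array([np.cos(np.radians(psi)),np.sin(np.radians(psi)),0])
    t=.707*h+np.array([0,0,-.707]);xx=-(.707*h+np.array([0,0,.707]))  # a upward final
    # tool x: initially -a + tilt -> x = .707*(-a)+.707*up ; t=.707*(-a)-.707*up ; final a=up => -a=down ; up_i -> -h
    xx=.707*np.array([0,0,-1])-.707*h; M=np.c_[xx,np.cross(t,xx),t]
    best=min((ik(pin+.019*t,M,np.array(q0)) for q0 in([-.2,0,2,1.5,1,-1.5],[-.2,0,2,-1.2,1,1.5],[-.2,0,2,3,1,0],[0,0,2,0,.5,-1.5],[0,0,2,3,1,2])),key=lambda r:r[1])
    print(psi,best[0].round(2),round(best[1],4))
E
```

```text
[0.    0.101 0.24  0.443 0.021 0.572 0.249] 5.686407734684096e-06
[0.    0.    1.571]
-120 [-0.06  0.41  1.92 -0.71  1.31  2.41] 0.0
-90 [-0.03  0.27  2.11 -0.98  1.02  2.2 ] 0.0
-60 [-0.08  0.11  2.31 -1.29  0.65  2.02] 0.0
-30 [-0.24 -0.02  2.46  4.43  0.24  2.06] 0.03
0 [-0.51 -0.07  2.48  1.46  0.35 -1.84] 0.0245
30 [-0.67  0.04  2.39  1.18  0.79 -2.11] 0.0
60 [-0.69  0.2   2.2   0.89  1.11 -2.31] 0.0
90 [-0.63  0.35  2.    0.62  1.36 -2.51] 0.0
120 [-0.52  0.47  1.84  0.36  1.55 -2.76] 0.0
```

```bash
cat > goal.py <<'E'
from kin import *
from scipy.spatial.transform import Slerp
def goal(psi,pin):
    h=np.array([np.cos(np.radians(psi)),np.sin(np.radians(psi)),0]);z=np.array([0,0,1.])
    t=(h-z)/2**.5;x=-(h+z)/2**.5;return np.array(pin)+.019*t,np.c_[x,np.cross(t,x),t]
Z=E('z',np.pi/2)
def path(s,P,M,n=12):
    M0=R.from_quat(s['tcp_rot']).as_matrix();p0=s['eef_pos'];q=np.array(s['qpos'])
    rv=R.from_matrix(M0.T@M).as_rotvec();print("shift",(M0.T@(P-p0)*100).round(1),"rot",rv.round(3),np.linalg.norm(rv).round(2))
    for k in np.linspace(0,1,n)[1:]:
        q,e=ik(p0+k*(P-p0),M0@R.from_rotvec(k*rv).as_matrix()@Z.T,q);print(round(k,2),q.round(2),round(e,4))
E
python3 - <<'E'
from goal import *
s=ctrl.get_state()
for psi in(50,75): print(psi);path(s,*goal(psi,[.4996,-.0745,.195]))
E
```

```text
50
shift [ -1.1  16.5 -14.3] rot [-0.011 -0.575  2.63 ] 2.69
0.09 [-0.1  -0.03  2.34  1.08  0.29  0.49] 0.0
0.18 [-0.15 -0.06  2.33  0.88  0.37  0.89] 0.0
0.27 [-0.2  -0.09  2.31  0.79  0.47  1.19] 0.0
0.36 [-0.26 -0.1   2.3   0.75  0.58  1.43] 0.0
0.45 [-0.32 -0.11  2.29  0.73  0.68  1.64] 0.0
0.55 [-0.38 -0.11  2.27  0.74  0.78  1.83] 0.0
0.64 [-0.44 -0.11  2.26  0.76  0.87  2.01] 0.0
0.73 [-0.51 -0.11  2.25  0.78  0.96  2.19] 0.0
0.82 [-0.57 -0.11  2.24  0.81  1.05  2.36] 0.0
0.91 [-0.64 -0.1   2.23  0.84  1.12  2.54] 0.0
1.0 [-0.7  -0.1   2.23  0.87  1.18  2.72] 0.0
75
shift [ -1.4  16.1 -14.6] rot [-0.015 -0.9    2.224] 2.4
0.09 [-0.1  -0.03  2.32  0.95  0.31  0.59] 0.0
0.18 [-0.14 -0.05  2.3   0.72  0.42  0.98] 0.0
0.27 [-0.19 -0.07  2.27  0.62  0.55  1.24] 0.0
0.36 [-0.24 -0.07  2.24  0.58  0.68  1.44] 0.0
0.45 [-0.3  -0.06  2.21  0.57  0.81  1.61] 0.0
0.55 [-0.36 -0.04  2.18  0.58  0.93  1.76] 0.0
0.64 [-0.42 -0.03  2.15  0.59  1.05  1.91] 0.0
0.73 [-0.48 -0.    2.12  0.62  1.15  2.05] 0.0
0.82 [-0.54  0.02  2.1   0.65  1.25  2.19] 0.0
0.91 [-0.61  0.05  2.08  0.68  1.35  2.33] 0.0
1.0 [-0.67  0.07  2.07  0.72  1.43  2.47] 0.0
```

```bash
python3 -m crank '[[3.5,0,-3.5,0,0,0],[3,3,-6,0,-0.06,0.15],[2.7,9.6,-12.3,-0.009,-0.54,1.334],[2.7,9.6,-12.3,-0.009,-0.54,1.334],[2.7,9.6,-12.3,-0.009,-0.54,1.334],[2.7,9.6,-12.3,-0.009,-0.54,1.334],[2.7,9.6,-12.3,-0.009,-0.54,1.334],[2.7,9.6,-12.3,-0.009,-0.54,1.334],[2.7,9.6,-12.3,-0.009,-0.54,1.334],[2.7,9.6,-12.3,-0.009,-0.54,1.334]]' - 60;  python3 - <<'E'
from goal import *
path(ctrl.get_state(),*goal(75,[.4996,-.0745,.195]),4)
E
```

```text
time: 5.65
eef_pos: [0.5307, 0.0129, 0.1948]
tcp_rot: [0.893, -0.382, 0.084, -0.223]
contact_force: [0.1, 0.1, -0.3]
opening: 0.393
finger_force: 62.0
shift [ 3.5  6.9 -2.2] rot [-0.011 -0.44   1.098] 1.18
0.33 [-0.47 -0.07  2.11  0.58  1.17  1.99] 0.0
0.67 [-0.57 -0.    2.08  0.64  1.31  2.23] 0.0
1.0 [-0.67  0.07  2.07  0.72  1.43  2.47] 0.0
```

```bash
python3 -m crank '[[3.5,6.9,-2.2,-0.011,-0.44,1.098],[3.5,6.9,-2.2,-0.011,-0.44,1.098],[3.5,6.9,-2.2,-0.011,-0.44,1.098],[3.5,6.9,-2.2,-0.011,-0.44,1.098],[3.5,6.9,-2.2,-0.011,-0.44,1.098],[3.5,6.9,-2.2,-0.011,-0.44,1.098],[3.5,6.9,-2.2,-0.011,-0.44,1.098],[3.5,6.9,-2.2,-0.011,-0.44,1.098],[3.5,6.9,-2.2,-0.011,-0.44,1.098]]';  python3 - <<'E'
from goal import *
s=ctrl.get_state();P,M=goal(75,[.4996,-.0745,.195]);print(s['eef_pos']-P,R.from_matrix(M.T@R.from_quat(s['tcp_rot']).as_matrix()).as_rotvec())
for n in("scene","top"):
    p,d,i=grab(n);np.savez(n+"1.npz",p=p,c=cloud(d,i))
    cv2.imwrite(f"pics/{n}1.png",p)
    if n=="scene":cv2.imwrite("pics/s1c.png",cv2.resize(p[130:310,200:400],None,fx=3,fy=3))
E
```

```text
time: 6.55
eef_pos: [0.5035, -0.0622, 0.1804]
tcp_rot: [-0.564, 0.732, 0.232, 0.304]
contact_force: [1.2, 0.0, -1.0]
opening: 0.389
finger_force: 62.0
[ 0.00044676 -0.00069703 -0.00112374] [ 7.62438089e-05  1.31867527e-03 -3.11125359e-03]
```

View pics/s1c.png

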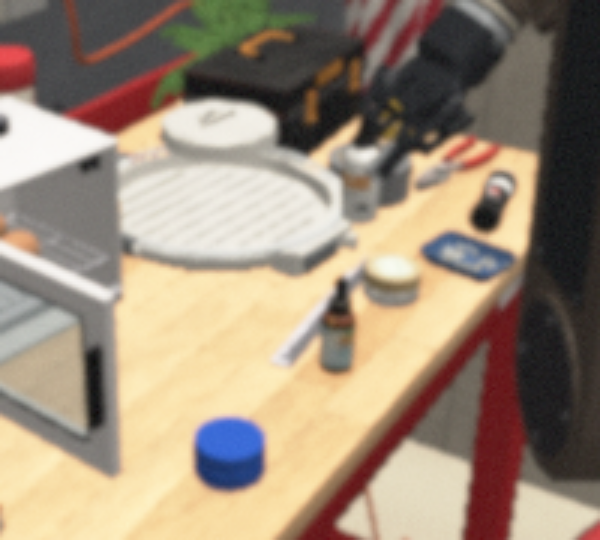

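The scene crop shows the bottle upright in the fingers at crop (360,185). The amber bottle at (340,330) and the salve at (392,280) are still standing. I'll check its tilt and base height from the depth.

```bash
python3 - <<'E'
from h import *
z=np.load("scene1.npz");c=z["c"];p=z["p"]
hsv=cv2.cvtColor(p,cv2.COLOR_BGR2HSV)
m=np.zeros(p.shape[:2],bool);m[172:206,308:330]=1
m&=(hsv[...,2]>90)&(np.hypot(c[...,0]-.5,c[...,1]+.0745)<.035)
print(m.sum(),c[m][:,2].min(),c[m][:,2].max())
v,u=np.nonzero(m)
for r in np.unique(v):
    s=c[r,u[v==r]];print(r,len(s),u[v==r].min(),u[v==r].max(),s.mean(0).round(4))
E
```

```text
338 0.13167478232257723 0.22676858380178605
172 1 320 320 [ 0.5019 -0.0599  0.2268]
173 2 319 329 [ 0.5055 -0.0823  0.2166]
174 2 319 328 [ 0.5068 -0.0821  0.2131]
175 2 318 327 [ 0.511  -0.0829  0.2085]
176 3 317 326 [ 0.5079 -0.0699  0.21  ]
177 3 317 326 [ 0.5106 -0.0837  0.2022]
178 7 316 329 [ 0.5017 -0.0689  0.2061]
179 10 316 328 [ 0.4985 -0.0613  0.2062]
180 14 315 329 [ 0.4963 -0.0629  0.2034]
181 14 315 328 [ 0.4938 -0.0594  0.2022]
182 15 314 328 [ 0.4941 -0.0578  0.1995]
183 13 315 327 [ 0.4918 -0.0555  0.1978]
184 12 315 326 [ 0.4909 -0.0525  0.196 ]
185 11 315 325 [ 0.4921 -0.0521  0.1926]
186 11 314 324 [ 0.4941 -0.0504  0.1894]
187 11 314 324 [ 0.4944 -0.051   0.186 ]
188 12 314 325 [ 0.4921 -0.0508  0.1837]
189 13 314 326 [ 0.4916 -0.0527  0.1803]
190 14 314 327 [ 0.4909 -0.0543  0.1769]
191 13 314 326 [ 0.4924 -0.0543  0.1732]
192 13 314 326 [ 0.4925 -0.0547  0.1699]
193 13 314 326 [ 0.4922 -0.0547  0.1669]
194 13 314 326 [ 0.4921 -0.0549  0.1637]
195 13 314 326 [ 0.4927 -0.0559  0.1601]
196 13 314 326 [ 0.4921 -0.0555  0.1572]
197 12 314 325 [ 0.4927 -0.0543  0.1542]
198 12 314 325 [ 0.4923 -0.0542  0.1512]
199 12 314 325 [ 0.4918 -0.0539  0.1483]
200 12 314 325 [ 0.4921 -0.0546  0.1448]
201 12 314 325 [ 0.492  -0.0548  0.1415]
202 12 314 325 [ 0.4916 -0.0546  0.1386]
203 11 315 325 [ 0.4906 -0.056   0.1352]
204 7 317 323 [ 0.4886 -0.0539  0.1335]
```

```bash
python3 -m crank '[[3,0,3,0,0,0],[6,0,6,0,0,0],[7.5,0,7.5,0,0,0],[8.3,0,8.3,0,0,0],[8.7,0,8.7,0,0,0],[8.7,0,8.7,0,0,0]]'; python3 -m crank '[[0.15,0,0.15,0,0,0],[0.3,0,0.3,0,0,0],[0.3,0,0.3,0,0,0]]'; python3 -m crank '[[0.1,0,0.1,0,0,0],[0.15,0,0.15,0,0,0],[0.15,0,0.15,0,0,0]]'
```

```text
time: 7.25
eef_pos: [0.5051, -0.0623, 0.0593]
tcp_rot: [-0.565, 0.731, 0.231, 0.304]
contact_force: [0.8, 1.1, -1.2]
opening: 0.389
finger_force: 62.0
time: 7.55
eef_pos: [0.5051, -0.0625, 0.0552]
tcp_rot: [-0.565, 0.732, 0.23, 0.304]
contact_force: [-1.0, 0.6, -0.3]
opening: 0.387
finger_force: 62.0
time: 7.85
eef_pos: [0.5047, -0.0622, 0.0525]
tcp_rot: [-0.565, 0.732, 0.231, 0.304]
contact_force: [-0.5, 0.2, -0.6]
opening: 0.386
finger_force: 62.0
```

```bash
python3 -m crank '[[0.15,0,0.15,0,0,0],[0.15,0,0.15,0,0,0]]'|grep -E "pos|force";python3 -m crank '[[0.15,0,0.15,0,0,0],[0.15,0,0.15,0,0,0]]'|grep -E "pos|force"
```

```text
eef_pos: [0.5046, -0.0621, 0.0501]
contact_force: [0.1, -0.0, 0.3]
finger_force: 62.0
eef_pos: [0.5049, -0.0622, 0.0495]
contact_force: [-2.1, -0.9, 6.4]
finger_force: 62.7
```

```bash
python3 -m crank '[[0,0,0,0,0,0],[0,0,0,0,0,0],[0,0,0,0,0,0],[0,0,0,0,0,0]]' 0.6 20; python3 -m crank '[[0,0,-1,0,0,0],[0,0,-3,0,0,0],[0,0,-6,0,0,0],[0,0,-10,0,0,0],[0,0,-14,0,0,0],[0,0,-16,0,0,0],[0,0,-16,0,0,0]]'; python3 - <<'E'
from h import *
for n in("scene","top"):
    p,d,i=grab(n);np.savez(n+"2.npz",p=p,c=cloud(d,i));cv2.imwrite(f"pics/{n}2.png",p)
E
```

```text
time: 8.65
eef_pos: [0.5047, -0.0621, 0.0481]
tcp_rot: [-0.564, 0.732, 0.231, 0.304]
contact_force: [-0.5, -0.0, 0.3]
opening: 0.601
finger_force: 0.0
time: 9.35
eef_pos: [0.4764, -0.1746, 0.1645]
tcp_rot: [-0.565, 0.732, 0.227, 0.305]
contact_force: [0.2, 0.6, -0.3]
opening: 0.599
finger_force: 0.0
```

View pics/scene2.png

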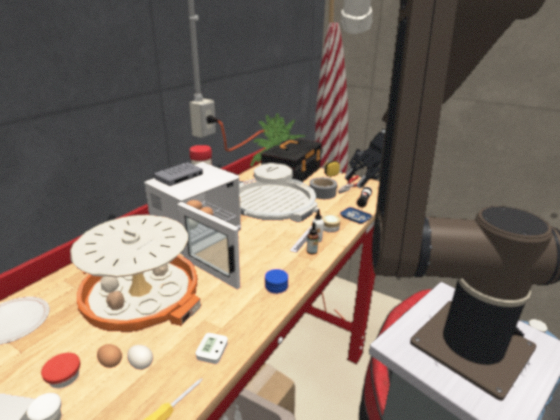

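The bottle stands in its gap at (318,225), behind the amber bottle at (313,243) and beside the salve at (332,223). Next I'll verify it and measure the door and hatcher geometry.

```bash
python3 - <<'E'
from h import *
z=np.load("top2.npz");c=z["c"]
m=(np.hypot(c[...,0]-.5,c[...,1]+.07)<.045)&(c[...,2]>.04);s=c[m];
b=s[(s[:,2]>.066)&(s[:,2]<.085)];n=s[s[:,2]>.095];print("bottle",len(s),s[:,2].max(),b.mean(0),(n.mean(0) if len(n) else None))
for f in("top2.npz","w1.npz"):
    c=np.load(f)["c"];print(f)
    for zr in((.186,.196),(.05,.17)):
        m=((c[...,2]>zr[0])&(c[...,2]<zr[1])&(c[...,0]>.4)&(c[...,0]<.9)&(c[...,1]>.04)&(c[...,1]<.34)).astype(np.uint8)
        s=c[m>0]*1000
        if len(s)<20: continue
        d=s[(s[:,0]<600)&(s[:,1]>200)]
        if len(d)>20:
            r=cv2.minAreaRect(d[:,:2].astype(np.float32));vx=cv2.fitLine(d[:,:2].astype(np.float32),cv2.DIST_HUBER,0,.01,.01)[:,0]
            print(zr,"door",len(d),np.round(cv2.boxPoints(r)).tolist(),vx.round(3), np.median(d[:,0]))
        if zr[0]>.1:
            n,l,st,_=cv2.connectedComponentsWithStats(m);k=1+st[1:,4].argmax();q=c[l==k]*1000
            # front edge: for y bins min x ; side edge
            for y0 in range(80,320,20):
                w=q[(q[:,1]>y0)&(q[:,1]<y0+20)]
                if len(w):print(y0+10,np.percentile(w[:,0],[1,99]).round(),end=" ")
            print()
            for x0 in range(640,860,30):
                w=q[(q[:,0]>x0)&(q[:,0]<x0+30)]
                if len(w):print(x0+15,np.percentile(w[:,1],[1,99]).round(),end=" ")
            print()
E
```

```text
bottle 158 0.11055844465953468 [ 0.50017195 -0.06378252  0.07333607] [ 0.50170368 -0.06428855  0.1040154 ]
top2.npz
(0.186, 0.196) door 334 [[459.0, 274.0], [461.0, 260.0], [601.0, 281.0], [599.0, 295.0]] [9.89000e-01 1.47000e-01 5.30160e+02 2.76831e+02] 529.9398244521449
90 [685. 846.] 110 [684. 852.] 130 [682. 849.] 150 [679. 848.] 170 [677. 845.] 190 [675. 758.] 210 [673. 756.] 230 [671. 753.] 250 [668. 751.] 270 [666. 753.] 290 [666. 833.] 310 [769. 833.] 
655 [240. 290.] 685 [ 86. 290.] 715 [ 86. 295.] 745 [ 91. 298.] 775 [ 93. 302.] 805 [ 95. 305.] 835 [ 98. 305.] 865 [100. 130.] 
(0.05, 0.17) door 495 [[444.0, 306.0], [471.0, 234.0], [618.0, 288.0], [591.0, 360.0]] [9.80000e-01 1.99000e-01 5.25271e+02 2.74420e+02] 543.6513131967822
w1.npz
(0.186, 0.196) door 2999 [[497.0, 279.0], [499.0, 263.0], [602.0, 280.0], [599.0, 296.0]] [9.82000e-01 1.89000e-01 5.47844e+02 2.75553e+02] 550.723301567646
270 [505. 592.] 290 [533. 659.] 310 [638. 659.] 
655 [287. 301.] 
(0.05, 0.17) door 17458 [[449.0, 294.0], [472.0, 233.0], [619.0, 287.0], [596.0, 348.0]] [9.83000e-01 1.86000e-01 5.27812e+02 2.74166e+02] 521.4534616305518
```

```bash
python3 - <<'E'
from goal import *
c=np.load("top2.npz")["c"]
for x0 in np.arange(.42,.66,.03):
    print(round(x0,2),[ (lambda w: round(float(np.percentile(w,97)),3) if len(w) else None)(c[...,2][(abs(c[...,0]-x0)<.015)&(abs(c[...,1]-y0)<.01)]) for y0 in np.arange(.26,.44,.02)])
s=ctrl.get_state()
P=np.array([.475,.335,.30]);cands=[]
for yaw in(60,90,120,150,-150,-120,-90):
    x=np.array([np.cos(np.radians(yaw)),np.sin(np.radians(yaw)),0]);t=np.array([0,0,-1.]);M=np.c_[x,np.cross(t,x),t]
    rv=R.from_matrix(R.from_quat(s['tcp_rot']).as_matrix().T@M).as_rotvec()
    q=[ik(np.array(w),M@Z.T,np.array([.2,0,1.8,.1,1.3,g])) for w in([.475,.335,.17],[.654,.118,.17]) for g in(0,)]
    print(yaw,rv.round(2),[(a.round(2),round(e,3)) for a,e in q])
print(R.from_quat(s['tcp_rot']).as_matrix().round(3))
E
```

```text
0.42 [0.004, 0.004, 0.005, 0.004, 0.004, 0.005, 0.006, 0.004, 0.005]
0.45 [0.188, 0.188, 0.005, 0.006, 0.005, 0.004, 0.019, 0.04, 0.045]
0.48 [0.193, 0.193, 0.004, 0.004, 0.004, 0.028, 0.054, 0.164, 0.166]
0.51 [0.191, 0.193, None, 0.003, 0.048, 0.164, 0.167, 0.168, 0.167]
0.54 [0.005, 0.192, None, 0.05, 0.165, 0.168, 0.168, 0.169, 0.169]
0.57 [0.004, 0.192, 0.189, 0.055, 0.168, 0.169, 0.17, 0.17, 0.173]
0.6 [0.004, 0.192, 0.195, 0.165, 0.17, 0.17, 0.17, 0.17, 0.17]
0.63 [0.004, 0.19, 0.193, 0.167, 0.169, 0.17, 0.17, 0.17, 0.171]
0.66 [0.197, 0.196, 0.193, None, 0.168, 0.168, 0.169, 0.169, 0.169]
60 [-1.11  0.14 -2.67] [(array([0.44, 0.14, 1.87, 0.  , 1.14, 0.96]), np.float64(0.0)), (array([0.03, 0.32, 1.66, 0.  , 1.17, 0.55]), np.float64(0.0))]
90 [1.11 0.15 2.68] [(array([0.44, 0.14, 1.87, 0.  , 1.14, 0.44]), np.float64(0.0)), (array([0.03, 0.32, 1.66, 0.  , 1.17, 0.03]), np.float64(0.0))]
120 [0.91 0.38 2.21] [(array([ 0.44,  0.14,  1.87,  0.  ,  1.14, -0.08]), np.float64(0.0)), (array([ 0.03,  0.32,  1.66, -0.  ,  1.17, -0.5 ]), np.float64(0.0))]
150 [0.71 0.55 1.73] [(array([ 0.44,  0.14,  1.87, -0.  ,  1.14, -0.61]), np.float64(0.0)), (array([ 0.03,  0.32,  1.66, -0.  ,  1.17, -1.02]), np.float64(0.0))]
-150 [0.3  0.74 0.75] [(array([ 0.44,  0.14,  1.87, -0.  ,  1.14, -1.65]), np.float64(0.0)), (array([ 0.03,  0.32,  1.66, -0.  ,  1.17, -2.07]), np.float64(0.0))]
-120 [0.1  0.78 0.25] [(array([ 0.44,  0.14,  1.87, -0.  ,  1.14, -2.18]), np.float64(0.0)), (array([ 0.03,  0.32,  1.66, -0.  ,  1.17, -2.59]), np.float64(0.0))]
-90 [-0.11  0.78 -0.24] [(array([ 0.44,  0.14,  1.87, -0.  ,  1.14, -2.7 ]), np.float64(0.0)), (array([ 0.08,  0.32,  1.66, -0.15,  1.15, -2.84]), np.float64(0.163))]
[[-0.178 -0.967  0.184]
 [-0.686  0.256  0.681]
 [-0.706 -0.005 -0.708]]
```

```bash
python3 - <<'E'
from goal import *
s=ctrl.get_state()
path(s,np.array([.47,.08,.31]),np.diag([1.,-1,-1]),7)
E
```

```text
shift [-27.6   6.9   6.5] rot [-0.715  0.543 -1.722] 1.94
0.17 [-0.75  0.1   1.99  0.53  1.52  2.17] 0.0
0.33 [-0.62  0.02  1.99  0.43  1.52  2.02] 0.0
0.5 [-0.49 -0.05  1.98  0.33  1.51  1.89] 0.0
0.67 [-0.35 -0.12  1.97  0.22  1.48  1.76] 0.0
0.83 [-0.2  -0.17  1.96  0.11  1.45  1.64] 0.0
1.0 [-0.04 -0.22  1.95  0.    1.41  1.53] 0.0
```

```bash
python3 -m crank '[[-3.5,0,-3.5,0,0,0],[-7,0,-7,0,0,0],[-27.6,6.9,6.5,-0.715,0.543,-1.722],[-27.6,6.9,6.5,-0.715,0.543,-1.722],[-27.6,6.9,6.5,-0.715,0.543,-1.722],[-27.6,6.9,6.5,-0.715,0.543,-1.722],[-27.6,6.9,6.5,-0.715,0.543,-1.722],[-27.6,6.9,6.5,-0.715,0.543,-1.722],[-27.6,6.9,6.5,-0.715,0.543,-1.722]]' 0 20; python3 - <<'E'
from goal import *
s=ctrl.get_state()
path(s,np.array([.455,.33,.31]),np.diag([1.,-1,-1]),5)
E
```

```text
time: 10.35
eef_pos: [0.4683, 0.0829, 0.3088]
tcp_rot: [0.904, -0.377, -0.122, -0.158]
contact_force: [-0.2, -0.5, -0.8]
opening: 0.0
finger_force: 0.0
shift [-16.9 -15.5   9.3] rot [-0.326  0.251 -0.78 ] 0.88
0.25 [-0.05 -0.16  1.93  0.28  1.51  2.07] 0.0
0.5 [ 0.12 -0.13  1.89  0.19  1.46  2.06] 0.0
0.75 [ 0.29 -0.08  1.84  0.1   1.42  2.04] 0.0
1.0 [ 0.45 -0.01  1.77  0.    1.39  2.02] 0.0
```

```bash
python3 -m crank '[[-16.9,-15.5,9.3,-0.326,0.251,-0.78],[-16.9,-15.5,9.3,-0.326,0.251,-0.78],[-16.9,-15.5,9.3,-0.326,0.251,-0.78],[-16.9,-15.5,9.3,-0.326,0.251,-0.78],[-16.9,-15.5,9.3,-0.326,0.251,-0.78],[-16.9,-15.5,9.3,-0.326,0.251,-0.78],[-16.9,-15.5,9.3,-0.326,0.251,-0.78],[-16.9,-15.5,9.3,-0.326,0.251,-0.78]]'; python3 - <<'E'
from goal import *
s=ctrl.get_state();print(R.from_quat(s['tcp_rot']).as_matrix().round(3))
H=np.array([.665,.290]);y=np.radians(6)
for th in(1.53,1.3,1.1,.9,.7,.5,.3,.2,.1,.06,0):
    a=np.radians(-84)-th; e=np.array([np.cos(a),np.sin(a)]);n=np.array([e[1],-e[0]])
    print(th,"r175 face",((H+.175*e+.014*n)*100).round(1),"centre",((H+.175*e+.028*n)*100).round(1),n.round(2))
E
```

```text
time: 11.15
eef_pos: [0.4577, 0.3274, 0.3102]
tcp_rot: [1.0, -0.006, -0.002, -0.0]
contact_force: [0.6, -0.1, 0.5]
opening: 0.003
finger_force: 0.0
[[ 1.    -0.012 -0.003]
 [-0.012 -1.     0.001]
 [-0.003 -0.001 -1.   ]]
1.53 r175 face [49.  27.8] centre [48.8 29.2] [-0.15  0.99]
1.3 r175 face [49.7 23.9] centre [49.2 25.2] [-0.37  0.93]
1.1 r175 face [51.1 20.6] centre [50.3 21.8] [-0.54  0.84]
0.9 r175 face [53.  17.7] centre [52.  18.7] [-0.7   0.71]
0.7 r175 face [55.5 15.3] centre [54.4 16.1] [-0.83  0.56]
0.5 r175 face [58.5 13.4] centre [57.2 13.9] [-0.92  0.39]
0.3 r175 face [61.7 12.1] centre [60.4 12.4] [-0.98  0.19]
0.2 r175 face [63.4 11.7] centre [62.  11.8] [-1.   0.1]
0.1 r175 face [65.2 11.5] centre [63.8 11.5] [-1. -0.]
0.06 r175 face [65.9 11.5] centre [64.5 11.4] [-1.   -0.04]
0 r175 face [66.9 11.4] centre [65.5 11.3] [-0.99 -0.1 ]
```

```bash
python3 -m crank '[[3,0,3,0,0,0],[3,0,7,0,0,0],[3,0,11,0,0,0],[3,0,13.2,0,0,0],[3,0,13.2,0,0,0]]'; python3 -m crank '[[0,2,0,0,0,0],[0,3.5,0,0,0,0],[0.1,4.8,0,0,0,0],[0.2,6,0,0,0,0],[0.4,7.5,0,0,0,0],[0.9,9.2,0,0,0,0],[1.5,10.9,0,0,0,0],[2.3,12.5,0,0,0,0],[3.2,14,0,0,0,0],[3.2,14,0,0,0,0]]'
```

```text
time: 11.65
eef_pos: [0.4866, 0.3239, 0.1746]
tcp_rot: [1.0, -0.008, -0.005, 0.001]
contact_force: [0.5, 0.1, -1.0]
opening: 0.001
finger_force: 0.0
time: 12.65
eef_pos: [0.5202, 0.1846, 0.1801]
tcp_rot: [1.0, -0.007, 0.0, -0.0]
contact_force: [0.5, 0.2, -0.1]
opening: 0.003
finger_force: 0.0
```

```bash
cat > door.py <<'E'
from h import *
for n in("top","scene"):
    p,d,i=grab(n);c=cloud(d,i)*1000
    m=(c[...,2]>60)&(c[...,2]<196)&(c[...,0]>430)&(c[...,0]<662)&(c[...,1]>60)&(c[...,1]<320)
    s=c[m&(c[...,2]>180)];s=s[:,:2]
    e=ctrl.get_state()['eef_pos'][:2]*1000
    s=s[np.hypot(*(s-e).T)>30]
    s=s[(s[:,0]+s[:,1]*.1)<683]
    if len(s)>15:
        f=cv2.fitLine(s.astype(np.float32),cv2.DIST_HUBER,0,.01,.01)[:,0];print(n,len(s),f.round(2),"theta",(np.degrees(np.arctan2(f[1],f[0]))),"minx",s[:,0].min().round(),s[s[:,0].argmin()].round())
    cv2.imwrite(f"pics/{n}_d.png",p)
E
python3 door.py
```

```text
top 133 [6.1000e-01 7.9000e-01 6.3414e+02 2.6842e+02] theta 52.365253 minx 613.0 [613. 251.]
scene 363 [  0.66   0.75 597.3  234.79] theta 48.346024 minx 516.0 [516. 149.]
```

```bash
python3 -m crank '[[1.2,1.3,0,0,0,0],[2.4,2.6,0,0,0,0],[3.8,3.7,0,0,0,0],[5.2,4.8,0,0,0,0],[6.8,5.6,0,0,0,0],[8.2,6.3,0,0,0,0],[9.2,6.7,0,0,0,0],[10,7,0,0,0,0],[10.4,7,0,0,0,0],[10.4,7,0,0,0,0]]'; python3 door.py
```

```text
time: 13.75
eef_pos: [0.623, 0.1155, 0.1796]
tcp_rot: [1.0, -0.005, 0.0, -0.001]
contact_force: [0.1, 0.5, -0.3]
opening: -0.005
finger_force: 0.0
top 137 [  0.    -1.   650.46 254.37] theta -89.89821 minx 644.0 [644. 235.]
scene 270 [9.0000e-02 1.0000e+00 6.4477e+02 2.2068e+02] theta 85.01452 minx 634.0 [634. 146.]
```

View pics/scene_d.png

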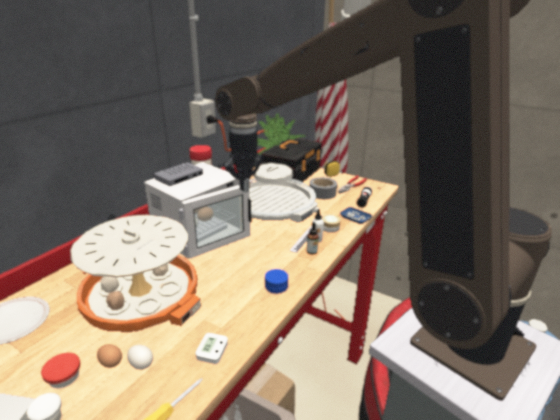

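The door is now nearly shut, with its free edge at about (246,215) by the closed fingers, and everything else stands. I'll push in small steps and watch the force.

```bash
f(){ grep -E "eef|contact"|tr '\n' ' ';echo; }; python3 -m crank '[[0.4,0.5,0,0,0,0],[0.8,0.8,0,0,0,0],[1.2,0.8,0,0,0,0],[1.5,0.8,0,0,0,0]]'|f; python3 -m crank '[[0.1,0,0,0,0,0],[0.2,0,0,0,0,0]]'|f; python3 -m crank '[[0.1,0,0,0,0,0],[0.2,0,0,0,0,0]]'|f; python3 -m crank '[[0.1,0,0,0,0,0],[0.2,0,0,0,0,0]]'|f
```

```text
eef_pos: [0.6379, 0.1071, 0.1799] contact_force: [-0.5, -0.6, 0.3] 
eef_pos: [0.6396, 0.1074, 0.1797] contact_force: [-0.8, -0.0, 1.8] 
eef_pos: [0.6415, 0.1073, 0.1797] contact_force: [-0.1, -0.2, -0.2] 
eef_pos: [0.6435, 0.1073, 0.1797] contact_force: [0.0, -0.7, 0.3]
```

```bash
f(){ grep -E "eef|contact"|tr '\n' ' ';echo; }; for k in 1; do python3 -m crank '[[0.1,0,0,0,0,0],[0.15,0,0,0,0,0]]'|f; python3 -m crank '[[0.1,0,0,0,0,0],[0.15,0,0,0,0,0]]'|f;  python3 -m crank '[[0.1,0,0,0,0,0],[0.1,0,0,0,0,0]]'|f; done
```

```text
eef_pos: [0.6451, 0.1073, 0.1798] contact_force: [-0.5, 0.2, -0.4] 
eef_pos: [0.6466, 0.1073, 0.1798] contact_force: [-0.3, -1.0, 0.3] 
eef_pos: [0.6477, 0.1073, 0.1798] contact_force: [0.4, 0.1, -0.2]
```

```bash
f(){ grep -E "eef|contact"|tr '\n' ' ';echo; }; python3 -m crank '[[0.1,0,0,0,0,0],[0.1,0,0,0,0,0]]'|f; python3 -m crank '[[0.1,0,0,0,0,0],[0.1,0,0,0,0,0]]'|f;  python3 -m crank '[[0.1,0,0,0,0,0],[0.1,0,0,0,0,0]]'|f
```

```text
eef_pos: [0.6486, 0.1073, 0.1798] contact_force: [-0.4, 0.1, -0.2] 
eef_pos: [0.649, 0.1073, 0.1798] contact_force: [-2.6, 0.2, 0.9] 
eef_pos: [0.6495, 0.1073, 0.1797] contact_force: [-5.0, -0.3, 2.8]
```

```bash
f(){ grep -E "eef|contact"|tr '\n' ' ';echo; }; python3 -m crank '[[0.1,0,0,0,0,0],[0.1,0,0,0,0,0]]'|f; python3 -m crank '[[0.1,0,0,0,0,0],[0.1,0,0,0,0,0]]'|f
```

```text
eef_pos: [0.6503, 0.1073, 0.1797] contact_force: [-5.7, -0.2, 3.1] 
eef_pos: [0.6507, 0.1073, 0.1797] contact_force: [-8.6, -1.1, 4.2]
```

```bash
f(){ grep -E "eef|contact"|tr '\n' ' ';echo; }; python3 -m crank '[[0.1,0,0,0,0,0],[0.1,0,0,0,0,0]]'|f; python3 -m crank '[[0.05,0,0,0,0,0],[0.05,0,0,0,0,0]]'|f
```

```text
eef_pos: [0.6512, 0.1073, 0.1797] contact_force: [-9.0, -1.1, 4.5] 
eef_pos: [0.6515, 0.1073, 0.1797] contact_force: [-9.5, -0.4, 5.0]
```

```bash
f(){ grep -E "eef|contact"|tr '\n' ' ';echo; }; python3 -m crank '[[0.05,0,0,0,0,0],[0.05,0,0,0,0,0]]'|f; python3 -m crank '[[0.05,0,0,0,0,0],[0.05,0,0,0,0,0]]'|f
```

```text
eef_pos: [0.652, 0.1072, 0.1797] contact_force: [-9.0, -0.3, 5.1] 
eef_pos: [0.6527, 0.1072, 0.1797] contact_force: [-8.3, -1.6, 5.1]
```

```bash
f(){ grep -E "eef|contact"|tr '\n' ' ';echo; }; python3 -m crank '[[0.05,0,0,0,0,0],[0.05,0,0,0,0,0]]'|f
```

```text
eef_pos: [0.6536, 0.1072, 0.1797] contact_force: [-7.3, -1.1, 4.2]
```

```bash
f(){ grep -E "eef|contact"|tr '\n' ' ';echo; }; python3 -m crank '[[0.05,0,0,0,0,0],[0.05,0,0,0,0,0]]'|f
```

```text
eef_pos: [0.6549, 0.1072, 0.1797] contact_force: [-4.6, 0.3, 1.7]
```

```bash
f(){ grep -E "eef|contact"|tr '\n' ' ';echo; }; python3 -m crank '[[0.05,0,0,0,0,0],[0.05,0,0,0,0,0]]'|f
```

```text
eef_pos: [0.657, 0.1072, 0.1798] contact_force: [1.2, -0.6, -0.2]
```

The force peaked near 9.5 N, then fell to zero as the tip jumped forward, so the catch has clicked. I'll back off and check the door.

```bash
python3 -m crank '[[-1,0,0,0,0,0],[-3,0,0,0,0,0],[-6,0,0,0,0,0],[-9,0,0,0,0,0],[-12,0,-2,0,0,0],[-16,0,-5,0,0,0],[-18,0,-8,0,0,0],[-18,0,-8,0,0,0]]' | grep -E "eef|contact|time"; python3 - <<'E'
from h import *
p,d,i=grab("top");c=cloud(d,i)*1000
np.savez("top3.npz",p=p,c=c/1000);q=grab("scene")[0]
a=cv2.resize(p[60:210,170:300],(520,600));b=cv2.resize(q[150:270,130:350],(0,0),fx=1.25,fy=1.25)
cv2.imwrite("pics/fin.png",cv2.resize(q[140:290,130:350],None,fx=3.6,fy=3.6,interpolation=cv2.INTER_CUBIC))
for n,cc in(("before",np.load("top2.npz")["c"]*1000),("after",c)):
    print(n)
    for y0 in range(80,300,25):
        w=cc[(abs(cc[...,2]-192)<7)&(abs(cc[...,1]-y0)<8)&(cc[...,0]>600)&(cc[...,0]<900)]
        if len(w):print(y0,np.percentile(w[:,0],[1,99]).round(),end=" ")
    print()
E
```

```text
time: 18.65
eef_pos: [0.4769, 0.1094, 0.265]
contact_force: [1.2, 0.6, 0.9]
before
80 [687. 735.] 105 [684. 852.] 130 [682. 849.] 155 [679. 846.] 180 [676. 843.] 205 [673. 841.] 230 [671. 839.] 255 [668. 837.] 280 [605. 832.] 
after
80 [673. 721.] 105 [670. 850.] 130 [668. 848.] 155 [665. 846.] 180 [662. 843.] 205 [660. 840.] 230 [657. 840.] 255 [654. 837.] 280 [651. 834.]
```

View pics/fin.png

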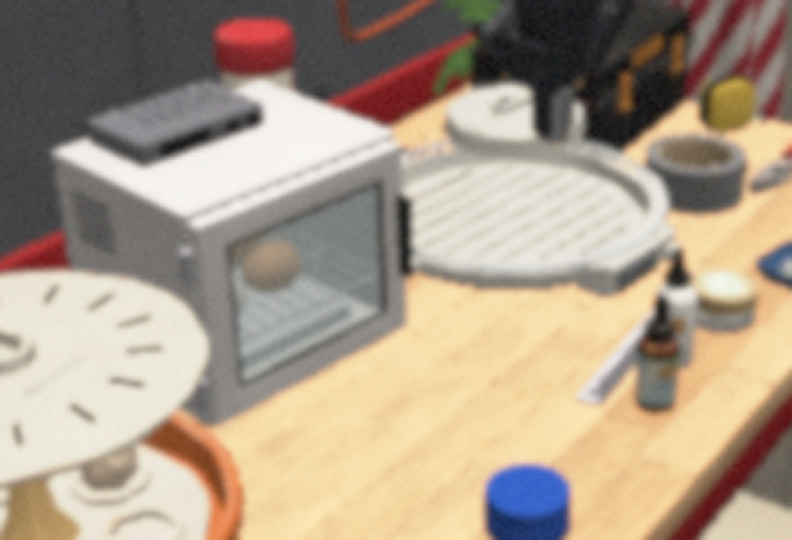

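The door's outer face lies a uniform 14 mm ahead of the hatcher front, from y=80 to y=280, so it is fully home. The hatcher's rear edge hasn't moved. In the crop the bottle stands at (678,310) between the amber bottle and the salve, and the arm is clear.

```bash
python3 -c "
from plant import ctrl
print(ctrl.sign_off())"
```

```text
the job is handed in; nothing more can be done
None
```

The job is handed in: the dropper bottle stands upright and released in its gap by the rail, the hatcher door is snapped fully shut with no visible shift of the hatcher, and the arm is clear; the sign-off gave no verdict.

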